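Right the fallen forming punch and load the die

TASK

One of the forming punches has tipped over in its lane and its orange head hangs over the round die. Tip it back upright in its gap in the lane, without lifting it out of the lane, then lay the round brass blank flat in the round recess of the die. Leave the other punches standing where they are and leave the square blank alone.

Things in the scene. Friction and masses are not known exactly. Their poses are not given: they have to be found in the camera images.
- station: Fixed grey base plate 190 (x) by 320 (y) by 10 thick on the bench, new place and yaw each time; origin at the centre of its underside, z up. The punch lane runs along y: floor 10 above the bench, clear width 90 (x -5 to 85), dark steel back wall at x 85 to 95 (top 60 above the bench), low end walls at y = +-152 (top 40). Two die tiles lie in front of the lane, towards the robot (-x).
- die_round: Fixed steel tile 72 x 72 x 14 with a round recess, lying on the station's base plate in front of the rail; origin at the centre of its underside (10 above the bench), axes parallel to the station's; at station x = -54, y = +38 or -38 (the other place holds the square die). Tile top 24 above the bench.
- die_round_hole0 (a point): Centre of the mouth of the round recess, at the tile's top face. The recess is 46 in diameter and 3 deep with a flat floor and a 1 mm chamfer, centred on the tile.
- die_square: Fixed steel tile of the same size with a 44 x 44 square recess 3 deep; not used. Origin as for die_round.
- punch_fallen: The tipped punch, loose, about 0.17 kg: square aluminium foot 46 x 46 x 14, white shank 28 in diameter up to 88, orange ball head; 112 long, mass centre 37 up. Origin: centre of its underside, z to the head. A foot edge is on the lane floor 35 from the rail's inner face, the shank rests on the rail, the axis rises about 33 degrees above level towards the robot (station -x).
- station_rail (a point): Middle of the top of the dark steel front rail between lane and dies (station x -15 to -5, y -160 to 160, top 44 above the bench).
- punch_fallen_head (a point): Centre of the orange ball head (38 in diameter), 93 up the punch's axis; at first about 81 above the bench, over the round die. Pushed there level, away from the robot, the punch pivots about its foot edge, which may slip back a few mm (let the finger rise with the head, or its friction holds the head down), and once its axis is steeper than about 58 degrees it drops onto its foot by itself.
- punch_a: forming punch like the fallen one (same foot and shank), standing upright in the lane as a neighbour, origin at the centre of its underside, z up its axis; head blue, 34 in diameter. It stands behind the square die.
- punch_b: forming punch like the fallen one (same foot and shank), standing upright in the lane as a neighbour, origin at the centre of its underside, z up its axis; head green, 40 in diameter. It stands at the -y end of the lane.
- punch_c: forming punch like the fallen one (same foot and shank), standing upright in the lane as a neighbour, origin at the centre of its underside, z up its axis; head grey, 36 in diameter. It stands at the +y end. Punches stand about 76 apart along the lane, at station x about +45.
- board: Fixed soldering board to the left of the station: plaster slab 190 (x) by 124 (y), top 20 above the bench, on a rusty steel plate; origin at the centre of its underside. The two blanks lie on it, one at x about -48, one at +48.
- blank_round: Loose round brass blank, 42 in diameter, 12 thick, 0.14 kg, lying flat on the board; origin at the centre of its underside, z up.
- blank_round_center (a point): Centre of the round blank, 6 above its underside.
- blank_square: Loose square copper blank 40 x 40 x 12, lying on the board about 96 from the round one; origin at the centre of its underside. Not used.
Not all that is in view belongs to the job. Leave any purple, red or turquoise look-alike of the punch_fallen alone.

How it is judged:
By the outcome, as a careful person would: the job done as asked, in the order asked, and still so for the second after the job is handed in, with the robot touching nothing.
It also fails if it takes over 61 s, if anything falls off the work surface, if the arm or the gripper's body presses on something with over 40 N, if the wrist force passes 120 N, or if a joint passes its speed limit or range.

ROBOT

A 6-joint arm with a two-finger parallel gripper is mounted at the origin on the work surface. World frame = base frame: x ahead of the robot, y to its left, z up, the work surface at z = 0. Lengths are in m, angles in rad, forces in N, time in s.
With the tool pointing down it reaches from about 0.35 to 0.775 m from the base axis. Payload 5.5 kg.
Tool frame: the origin (TCP) lies on the centre line of the jaws, within the pads' length; the fingertips stand 8 mm ahead of it and the grasp point (between the pads) lies 11 mm behind it; z points along the fingers, y is the direction in which the jaws open and shut (so a half turn about z gives the same grasp; the last joint's range is limited). The gripper opens to 85 mm and grips with 20 to 120 N. Pads are 22 mm wide; open, the fingers measure 114 mm over their backs; the gripper's body (76 mm by 85 mm) begins 54 mm behind the grasp point. The pads swing forward as they close: fully open they stand 13 mm farther back than shut.
Start: joints at [1.038, 0.313, 0.046, 1.304, 0, 1.431], TCP at [0.22, 0.531, 0.239] pointing down, gripper open.
Joint ranges: [-2.76, 2.76], [-0.86, 1.69], [-1.03, 1.26], [-2.2, 2.34], [-1.47, 1.5], [-3.14, 3.14]. Speed limits (rad/s): [2.57, 2.57, 3.14, 3.14, 3.14, 3.14].

INTERFACE

Orientations are given as a unit quaternion [w, x, y, z].
In Python, from workcell import env gives the robot as it stands. The module is installed in compiled form; this text tells all that it offers.
- The arm moves only by the tool play_rows, never from a script. Its argument "steps" is a list of rows, each an object with "claw": the closure in counts, from 0 (fully open) to 255 (shut); "dp": the shift along the tool's x, y, z in m, a list of three; "angular": the turn, a rotation vector about the tool's x, y, z in degrees, a list of three. In form: [{"claw": claw, "dp": [dx, dy, dz], "angular": [wx, wy, wz]}, ...]. A call has exactly 8 rows; each row shifts and turns the commanded pose from where the row before left it, along the tool's axes as they then stand; what a row does not reach is not made up. A row lasts 1/12 s, in which the tool goes at most 41.7 mm and 7.16 degrees, less where a joint would pass 70% of its speed; a pose out of reach is approached as far as the arm can. A call is refused whole if a number of a shift passes 0.0417 or a number of a turn 7.16, either way. A call with a gripper value outside its range is refused whole. The fingers move at their own pace and stop on an object; "force" is the grip in N (left out, the last holds). Time passes only in rows, so rows that do not move let the fingers close, or fill a call up. It gives the time, the measured TCP pose, the force and the opening at its end, in the units of the state.
- env.get_state(): the state, without advancing time (a new reading comes with each control period).
- env.read_camera(name): name is "side" or "top" or "wrist"; returns (picture, depth): 400x640x3 uint8, red, green, blue; 400x640 float32, m along the optical axis (not along the pixel's ray), 0 where there is no reading.
- env.calibration(name): a dict with "fx", "fy", "cx", "cy" (pixels), "world_from_camera" (4x4, takes a point from camera to world coordinates); the wrist camera has in their place "hand_eye" (4x4, takes a point from camera to tool coordinates, whose origin is the TCP and whose axes are the flange's). Camera axes: x right, y down, z forward; pixel columns grow to the right and rows downward; lengths in m; the calibration is good to about 2 mm. A picture is of the moment at which its call begins: read the wrist's pose just before it. calibration takes no time and is no camera call.
- env.hand_in(): hands the job in, once; it reports no verdict.
The state is a dict: "clock": time; "joint_pos": joint angles; "qvel": joint speeds; "tau": joint torques, N m; "tcp_pos": TCP position; "orientation": TCP orientation; "wrist_force": force on the tool from outside, world axes, zero at the start; "ft_torque": the same for the moment, N m; "finger_gap": finger opening in m.
Only numpy, scipy, OpenCV 4.12 (cv2) and the standard library are available. Lean on these libraries where they do the work, as an engineer would, in place of code of your own. Each camera call takes 0.05 s, during which the arm holds its last target. There are 200 camera calls.

## Working session

There is one attempt and no reset: what is moved stays moved. The work goes in short steps, Python scripts to look and compute and a tool call to move; the robot and the scene stay as the last step left them, time stands still between calls to the robot, and variables do not carry over. Pictures are saved under pics/ and viewed, about 8 in all and at most 12, crops included, and the job is handed in when it is done.

Besides the shell and the picture viewer there is one more tool, called as name(argument=value, ...) on one line, values as JSON. play_rows: Moves the arm, as the interface text tells. Its arguments: {"type":"object","properties":{"steps":{"type":"array","items":{"type":"object","properties":{"claw":{"type":"number"},"dp":{"type":"array","items":{"type":"number"}},"angular":{"type":"array","items":{"type":"number"}}}}},"force":{"type":"number"}},"required":["steps"]}

```bash
mkdir -p pics; cat > h.py <<'E'
import numpy as np,cv2
from workcell import env
from scipy.spatial.transform import Rotation as R
def snap(n,f):
    s=env.get_state();p,d=env.read_camera(n);cv2.imwrite(f'pics/{f}.png',p[:,:,::-1]);np.savez(f'pics/{f}.npz',p=p,d=d,tp=s['tcp_pos'],q=s['orientation']);return p,d
def T(n,f):
    c=env.calibration(n)
    if n!='wrist': return c,np.array(c['world_from_camera'])
    z=np.load(f'pics/{f}.npz');q=z['q'];M=np.eye(4);M[:3,:3]=R.from_quat(q[[1,2,3,0]]).as_matrix();M[:3,3]=z['tp'];return c,M@np.array(c['hand_eye'])
def pt(n,f,u,v,z=None):
    c,M=T(n,f);r=np.array([(u-c['cx'])/c['fx'],(v-c['cy'])/c['fy'],1.])
    if z is None:
        d=np.load(f'pics/{f}.npz')['d'];w=d[int(v)-1:int(v)+2,int(u)-1:int(u)+2];k=np.median(w[w>0]) if (w>0).any() else np.nan
        return (M@np.append(r*k,1))[:3]
    a=M[:3,:3]@r;o=M[:3,3];return o+a*(z-o[2])/a[2]
E
python3 - <<'E'
from h import *
for n in('top','side'): snap(n,n+'0')
np.set_printoptions(precision=4,suppress=True)
print(env.get_state());print({n:env.calibration(n) for n in('top','side','wrist')})
E
```

```text
{'clock': 0.1, 'joint_pos': array([1.0384, 0.3139, 0.0451, 1.3036, 0.    , 1.4312]), 'qvel': array([ 0.0003, -0.0023,  0.0018,  0.0011, -0.0003,  0.0014]), 'tau': array([  0.0021, -48.1725,  29.9244,   0.0127,  -0.0001,  -0.    ]), 'tcp_pos': array([0.2199, 0.5308, 0.2385]), 'orientation': array([-0.0003,  0.1951,  0.9808, -0.0008]), 'wrist_force': array([-1.2873,  0.1835, -0.6608]), 'ft_torque': array([0.0796, 0.0554, 0.0133]), 'finger_gap': 0.08516523043633326}
{'top': {'fx': 422.95105235656285, 'fy': 422.95105235656285, 'cx': 319.61437895253783, 'cy': 206.1888379629634, 'world_from_camera': array([[ 0.019 , -0.9782,  0.207 ,  0.3259],
       [-0.9998, -0.0196, -0.0011, -0.0222],
       [ 0.0052, -0.2069, -0.9783,  1.001 ],
       [ 0.    ,  0.    ,  0.    ,  1.    ]])}, 'side': {'fx': 365.9970650251693, 'fy': 365.9970650251693, 'cx': 320.3591467261417, 'cy': 203.50433401503255, 'world_from_camera': array([[-0.9453, -0.261 ,  0.1954,  0.3366],
       [-0.3256,  0.7246, -0.6074,  0.571 ],
       [ 0.017 , -0.6378, -0.77  ,  0.87  ],
       [ 0.    ,  0.    ,  0.    ,  1.    ]])}, 'wrist': {'fx': 335.38484681317476, 'fy': 335.38484681317476, 'cx': 316.7292549884408, 'cy': 199.58865558573652, 'hand_eye': array([[ 0.0003, -0.9628, -0.2704,  0.0682],
       [ 1.    ,  0.0005, -0.0007, -0.0001],
       [ 0.0008, -0.2704,  0.9628, -0.1336],
       [ 0.    ,  0.    ,  0.    ,  1.    ]])}}
```

View pics/top0.png

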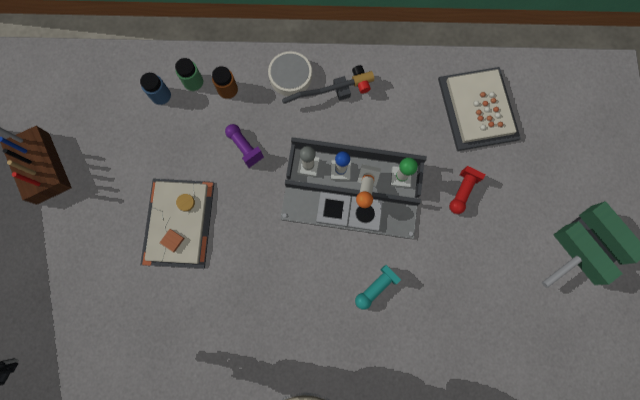

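View pics/side0.png

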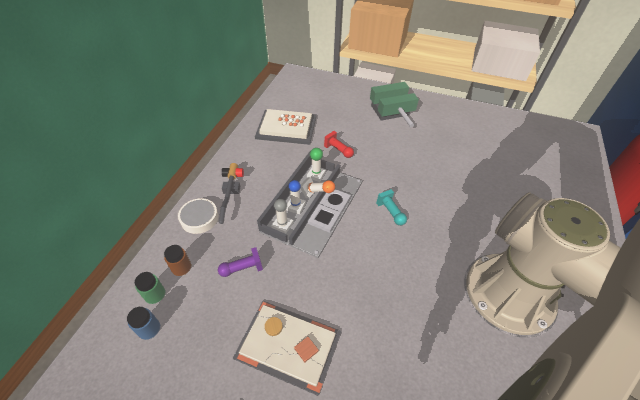

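Top view: the fallen orange-headed punch is at (365,200). The look-alikes are purple (243,145), red (465,190) and turquoise (377,287). Standing punches: grey (307,155), blue (342,158), green (408,166). The round brass blank is at (186,203) and the square copper one at (172,240). The round recess is at (366,214), the square one at (333,208). I choose the orange punch and the brass disc, and check both in one enlarged crop.

```bash
python3 - <<'E'
from h import *
p=cv2.imread('pics/top0.png')
a=cv2.resize(p[130:245,275:435],None,fx=5,fy=5,interpolation=cv2.INTER_CUBIC)[:,:800]
cv2.imwrite('pics/crop1.png',a)
b=cv2.resize(p[170:275,135:225],None,fx=5,fy=5,interpolation=cv2.INTER_CUBIC)
cv2.imwrite('pics/crop2.png',b)
np.set_printoptions(precision=4,suppress=True)
# color blobs
rgb=np.load('pics/top0.npz')['p'];hsv=cv2.cvtColor(rgb,cv2.COLOR_RGB2HSV)
for nm,lo,hi,x in[('orange',(5,170,120),(18,255,255),(340,180,400,225)),('brass',(14,100,90),(28,255,255),(160,185,205,225)),('blue',(105,120,60),(125,255,255),(325,140,360,175)),('green',(50,120,60),(75,255,255),(390,150,425,185))]:
    m=np.zeros(rgb.shape[:2],np.uint8);u0,v0,u1,v1=x;m[v0:v1,u0:u1]=cv2.inRange(hsv,lo,hi)[v0:v1,u0:u1]
    n,l,s,c=cv2.connectedComponentsWithStats(m);i=1+s[1:,4].argmax();print(nm,s[i],c[i],pt('top','top0',*c[i]))
E
```

```text
orange [357 192  15  15 175] [363.5829 199.1086] [ 0.5348 -0.1194  0.0975]
brass [176 194  18  17 231] [184.5974 201.9437] [0.535  0.2935 0.0307]
blue [335 151  15  15 175] [342.16   158.2686] [ 0.6208 -0.0705  0.1179]
green [400 158  17  17 239] [408.0628 165.7908] [ 0.6054 -0.2136  0.1216]
```

View pics/crop1.png

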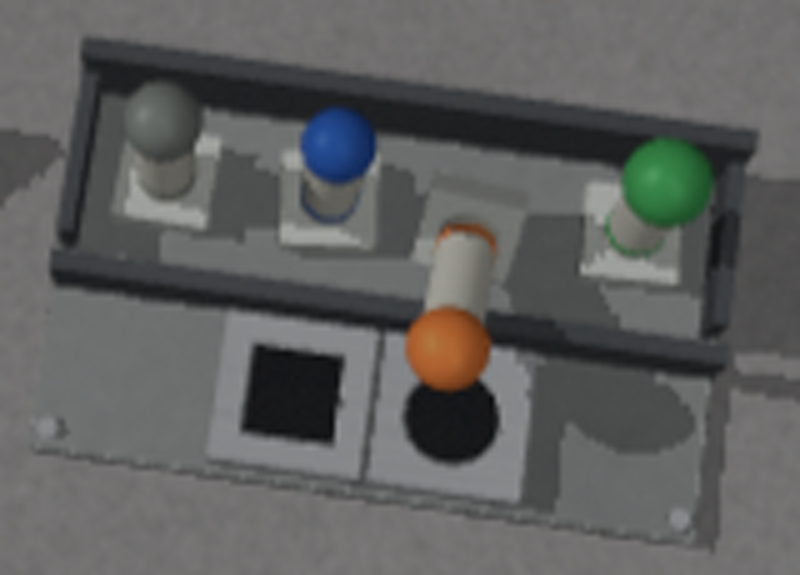

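The crop confirms it: the orange-headed punch lies over the rail, with its head at crop (448,350) and foot at (470,215). The round die recess is at (450,418) and the square one at (293,393). Next I fit the station pose from the tile and rail corners.

```bash
python3 - <<'E'
from h import *
from scipy.optimize import least_squares
np.set_printoptions(precision=4,suppress=True)
L=[((52,252),.044,-.005,.16),((729,345),.044,-.005,-.16),((55,281),.044,-.015,.16),((724,370),.044,-.015,-.16),
((230,310),.024,-.018,.074),((380,330),.024,-.018,.0),((208,460),.024,-.090,.074),((520,501),.024,-.090,-.074),((366,482),.024,-.09,0),
((36,448),.010,-.095,.16),((712,545),.010,-.095,-.16),((85,40),.06,.095,.16),((757,133),.06,.095,-.16)]
W=[];S=[]
for (u,v),z,x,y in L:
    W.append(pt('top','top0',275+(u+.5)/5-.5,130+(v+.5)/5-.5,z)[:2]);S.append((x,y))
W=np.array(W);S=np.array(S)
def f(p):
    c,s=np.cos(p[2]),np.sin(p[2]);return (S@np.array([[c,s],[-s,c]])+p[:2]-W)
r=least_squares(lambda p:f(p).ravel(),[.55,-.1,0],loss='soft_l1',f_scale=.003);print(r.x,np.degrees(r.x[2]));print(f(r.x)*1e3)
p=r.x;c,s=np.cos(p[2]),np.sin(p[2]);M=np.array([[c,-s],[s,c]])
for nm,q in[('hole',(-.054,-.038)),('railmid',(-.01,0)),('gap',(.045,-.038))]:print(nm,M@q+p[:2])
print('hole img',pt('top','top0',275+450.5/5-.5,130+418.5/5-.5,.0215))
h=pt('top','top0',363.6,199.1,.081);print('head',h,'station',M.T@(h[:2]-p[:2]))
for nm,uv,z in[('blue',(342.16,158.27),.103),('green',(408.06,165.8),.103),]:
  h=pt('top','top0',*uv,z);print(nm,h,M.T@(h[:2]-p[:2]))
print('brass',pt('top','top0',184.6,201.94,.031))
# side check
rgb,d=(np.load('pics/side0.npz')[k] for k in'pd');hsv=cv2.cvtColor(rgb,cv2.COLOR_RGB2HSV)
for nm,lo,hi,x,z in[('brass',(14,100,90),(28,255,255),(255,310,292,345),.031),('orange',(5,170,120),(18,255,255),(315,175,340,198),.081)]:
    m=np.zeros(rgb.shape[:2],np.uint8);u0,v0,u1,v1=x;m[v0:v1,u0:u1]=cv2.inRange(hsv,lo,hi)[v0:v1,u0:u1]
    n,l,s,c=cv2.connectedComponentsWithStats(m);i=1+s[1:,4].argmax();print(nm,s[i],c[i],pt('side','side0',*c[i],z))
E
```

```text
[ 0.5756 -0.1007 -0.1209] -6.929195022185613
[[ 0.4816 -0.1862]
 [ 0.2062 -1.6986]
 [ 4.5485  2.9246]
 [ 2.2307 -3.1745]
 [-1.4743 -0.0386]
 [-2.0678 -2.0916]
 [-0.3803 -0.3198]
 [-1.7148 -1.1499]
 [-0.3422  0.3248]
 [-1.5604  3.6501]
 [-0.0575  6.5361]
 [ 0.522   0.9206]
 [ 1.2883 -1.513 ]]
hole [ 0.5174 -0.1319]
railmid [ 0.5656 -0.0995]
gap [ 0.6156 -0.1439]
hole img [ 0.5183 -0.1298  0.0215]
head [ 0.5387 -0.1212  0.081 ] station [-0.0341 -0.0248]
blue [ 0.6258 -0.0713  0.103 ] [0.0463 0.0352]
green [ 0.6113 -0.2176  0.103 ] [ 0.0496 -0.1117]
brass [0.5349 0.2934 0.031 ]
brass [265 317  17  19 257] [273.0428 325.9805] [0.5326 0.2962 0.031 ]
orange [323 182   8   9  15] [325.3333 185.    ] [ 0.546  -0.1227  0.081 ]
```

```bash
python3 - <<'E'
from h import *
R0=R.from_quat(np.array([0.1951,0.9808,0,0])).as_matrix();np.set_printoptions(precision=4,suppress=True);print(R0)
E
```

```text
[[-0.9239  0.3827  0.    ]
 [ 0.3827  0.9239  0.    ]
 [ 0.      0.     -1.    ]]
```

play_rows(steps=[{"claw":255,"dp":[-0.0248,-0.0249,0],"angular":[0,0,0]},{"claw":255,"dp":[-0.0248,-0.0249,0],"angular":[0,0,0]},{"claw":255,"dp":[-0.0248,-0.0249,0],"angular":[0,0,0]},{"claw":255,"dp":[-0.0248,-0.0249,0],"angular":[0,0,0]},{"claw":255,"dp":[-0.0248,-0.0249,0],"angular":[0,0,0]},{"claw":255,"dp":[-0.0248,-0.0249,0],"angular":[0,0,0]},{"claw":255,"dp":[-0.0248,-0.0249,0],"angular":[0,0,0]},{"claw":255,"dp":[-0.0248,-0.0249,0],"angular":[0,0,0]}])

```text
clock: 0.77
tcp_pos: [0.3271, 0.2696, 0.239]
orientation: [-0.0, 0.195, 0.981, -0.0]
wrist_force: [0.6, -0.2, -0.2]
finger_gap: 0.0001
```

play_rows(steps=[{"claw":255,"dp":[-0.0248,-0.0249,0],"angular":[0,0,0]},{"claw":255,"dp":[-0.0248,-0.0249,0],"angular":[0,0,0]},{"claw":255,"dp":[-0.0248,-0.0249,0],"angular":[0,0,0]},{"claw":255,"dp":[-0.0248,-0.0249,0],"angular":[0,0,0]},{"claw":255,"dp":[-0.0248,-0.0249,0],"angular":[0,0,0]},{"claw":255,"dp":[-0.0248,-0.0249,0],"angular":[0,0,0]},{"claw":255,"dp":[-0.0248,-0.0249,0],"angular":[0,0,0]},{"claw":255,"dp":[-0.0248,-0.0249,0],"angular":[0,0,0]}])

```text
clock: 1.43
tcp_pos: [0.4342, 0.0096, 0.2391]
orientation: [-0.0, 0.195, 0.981, 0.0]
wrist_force: [0.7, 0.4, -0.8]
finger_gap: 0.0001
```

play_rows(steps=[{"claw":255,"dp":[-0.0248,-0.0249,0],"angular":[0,0,0]},{"claw":255,"dp":[-0.0248,-0.0249,0],"angular":[0,0,0]},{"claw":255,"dp":[-0.0248,-0.0249,0],"angular":[0,0,0]},{"claw":255,"dp":[-0.0248,-0.0249,0],"angular":[0,0,0]},{"claw":255,"dp":[0,0,0],"angular":[0,0,-5.2]},{"claw":255,"dp":[0,0,0],"angular":[0,0,-5.2]},{"claw":255,"dp":[0,0,0],"angular":[0,0,-5.2]},{"claw":255,"dp":[0,0,0],"angular":[0,0,0]}])

```text
clock: 2.1
tcp_pos: [0.4874, -0.119, 0.2387]
orientation: [-0.001, 0.06, 0.998, 0.0]
wrist_force: [0.5, 0.1, -0.8]
finger_gap: -0.0
```

```bash
python3 - <<'E'
from h import *
p,d=snap('wrist','w1');np.set_printoptions(precision=4,suppress=True)
s=env.get_state();print(s['tcp_pos'],s['orientation'],s['joint_pos'])
E
```

```text
[ 0.4875 -0.1188  0.2388] [-0.0005  0.0613  0.9981  0.0002] [-0.3992  0.1723 -0.139   1.2605  0.0001 -0.2765]
```

View pics/w1.png

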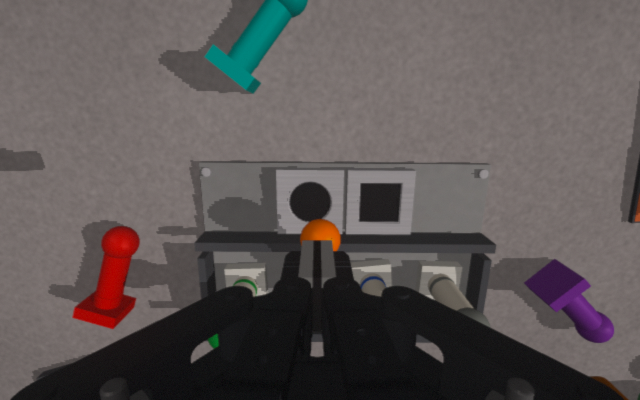

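Wrist view, with image up pointing towards the robot: the orange head is at (320,238), the round recess at (310,202), and the square recess at (380,202). The plate's front corners are at (193,162) and (489,164).

```bash
python3 - <<'E'
from h import *
np.set_printoptions(precision=4,suppress=True)
z=np.load('pics/w1.npz');rgb=z['p'];hsv=cv2.cvtColor(rgb,cv2.COLOR_RGB2HSV)
g=rgb.max(2);m=np.zeros_like(g);m[180:222,288:334]=(g[180:222,288:334]<45)*255
n,l,s,c=cv2.connectedComponentsWithStats(m);i=1+s[1:,4].argmax();print(s[i],c[i],'hole',pt('wrist','w1',*c[i],.022))
m=cv2.inRange(hsv,(5,170,100),(18,255,255));m[:200]=0;m[260:]=0;m[:,:290]=0;m[:,350:]=0
ys,xs=np.nonzero(m);print('head px',xs.min(),xs.max(),ys.min(),ys.max())
u=(xs.min()+xs.max())/2;v=ys.min()+(xs.max()-xs.min())/2
print(u,v,'head',pt('wrist','w1',u,v,.081))
A=pt('wrist','w1',193,162,.01);B=pt('wrist','w1',489,164,.01);D=B-A;print('front corners',A,B,np.linalg.norm(D),np.degrees(np.arctan2(-D[0],D[1])))
for q,zz in[((277,170),.024),((415,170),.024),((346,170),.024),((277,234),.024),((413,234),.024),((197,234),.044),((494,236),.044)]:print(q,pt('wrist','w1',*q,zz))
E
```

```text
[ 291  183   39   38 1164] [309.8978 201.2912] hole [ 0.518  -0.1304  0.022 ]
head px 301 340 219 250
320.5 238.5 head [ 0.5384 -0.1218  0.081 ]
front corners [ 0.4622 -0.2518  0.01  ] [0.5025 0.0679 0.01  ] 0.3223073371171369 -7.193361562978801
(277, 170) [ 0.4793 -0.1604  0.024 ]
(415, 170) [ 0.4965 -0.0162  0.024 ]
(346, 170) [ 0.4879 -0.0883  0.024 ]
(277, 234) [ 0.5506 -0.1712  0.024 ]
(413, 234) [ 0.5685 -0.0213  0.024 ]
(197, 234) [ 0.5331 -0.2509  0.044 ]
(494, 236) [0.5722 0.0578 0.044 ]
```

```bash
python3 - <<'E'
from h import *
np.set_printoptions(precision=4,suppress=True)
y=np.radians(-7);M=np.array([[np.cos(y),-np.sin(y)],[np.sin(y),np.cos(y)]]);o=np.array([.518,-.1304])-M@[-.054,-.038];print('o',o)
for n,q,z in[('e1',(437,175),.049),('e2',(527,192),.049),('collar',(470,237),.05),('g',(667,183),.103),('b',(338,146),.103),('gr',(163,120),.103)]:
  print(n,M.T@(pt('top','top0',275+q[0]/5-.4,130+q[1]/5-.4,z)[:2]-o))
print(M.T@(np.array([.5385,-.1215])-o))
E
```

```text
o [ 0.5762 -0.0993]
e1 [ 0.0552 -0.0152]
e2 [ 0.053 -0.058]
collar [ 0.0271 -0.034 ]
g [ 0.0483 -0.1132]
b [0.0446 0.0335]
gr [0.0455 0.1123]
[-0.0347 -0.0267]
```

play_rows(steps=[{"claw":255,"dp":[0,0,0],"angular":[0,0,5]},{"claw":255,"dp":[0.0017,0.008,0.03],"angular":[0,0,0]},{"claw":255,"dp":[0,0,0.035],"angular":[0,0,0]},{"claw":255,"dp":[0,0,0.035],"angular":[0,0,0]},{"claw":255,"dp":[0,0,0.035],"angular":[0,0,0]},{"claw":255,"dp":[0,0,0.028],"angular":[0,0,0]},{"claw":255,"dp":[-0.005,0,0],"angular":[0,0,0]},{"claw":255,"dp":[0,0,0],"angular":[0,0,0]}])

```text
clock: 2.82
tcp_pos: [0.4922, -0.1111, 0.0755]
orientation: [-0.001, 0.104, 0.995, 0.0]
wrist_force: [0.5, 0.2, 0.8]
finger_gap: -0.0003
```

play_rows(steps=[{"claw":255,"dp":[-0.006,0,0],"angular":[0,0,0]},{"claw":255,"dp":[-0.006,0,0],"angular":[0,0,0]},{"claw":255,"dp":[-0.004,0,0],"angular":[0,0,0]},{"claw":255,"dp":[-0.003,0,-0.002],"angular":[0,0,0]},{"claw":255,"dp":[-0.003,0,-0.0025],"angular":[0,0,0]},{"claw":255,"dp":[-0.003,0,-0.0025],"angular":[0,0,0]},{"claw":255,"dp":[-0.003,0,-0.0025],"angular":[0,0,0]},{"claw":255,"dp":[-0.003,0,-0.0025],"angular":[0,0,0]}])

```text
clock: 3.48
tcp_pos: [0.5233, -0.118, 0.0888]
orientation: [0.0, 0.104, 0.995, 0.0]
wrist_force: [-0.7, -0.1, 0.9]
finger_gap: 0.0
```

```bash
python3 - <<'E'
from h import *
snap('top','t2');snap('wrist','w2')
a=cv2.imread('pics/t2.png')[130:245,275:435];b=cv2.imread('pics/w2.png')
a=cv2.resize(a,(640,460),interpolation=cv2.INTER_CUBIC);cv2.imwrite('pics/c2.png',a)
E
```

```text
(no output)
```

View pics/c2.png

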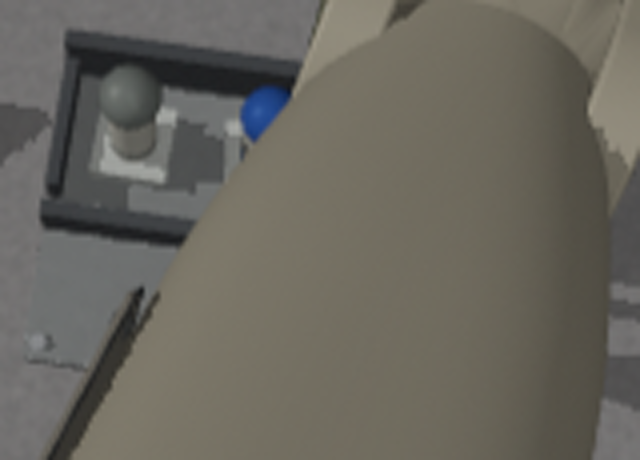

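The top view is blocked by the arm. I check the orange blob numerically in the wrist and side images.

```bash
cat >> h.py <<'E'
def orange(n,f,box,z):
    rgb=np.load(f'pics/{f}.npz')['p'];hsv=cv2.cvtColor(rgb,cv2.COLOR_RGB2HSV);m=np.zeros(rgb.shape[:2],np.uint8);u0,v0,u1,v1=box
    m[v0:v1,u0:u1]=cv2.inRange(hsv,(5,170,60),(20,255,255))[v0:v1,u0:u1]
    k,l,s,c=cv2.connectedComponentsWithStats(m)
    for i in range(1,k):
        if s[i,4]>8: print(n,s[i],c[i],pt(n,f,*c[i],z),pt(n,f,*c[i]))
E
python3 - <<'E'
from h import *
np.set_printoptions(precision=4,suppress=True)
snap('side','s2')
orange('side','s2',(280,150,380,210),.09);orange('side','side0',(280,150,380,210),.081);orange('wrist','w2',(200,120,440,400),.09)
a=cv2.imread('pics/s2.png')[130:240,240:390];b=cv2.imread('pics/w2.png')
cv2.imwrite('pics/c3.png',np.hstack([cv2.resize(a,(400,293),interpolation=cv2.INTER_CUBIC),cv2.resize(b[100:400,120:520],(391,293))]))
E
```

```text
side [319 181   9   7  27] [322.4444 184.9259] [ 0.5515 -0.1122  0.09  ] [ 0.5501 -0.1076  0.0953]
side [323 182   8   9  15] [325.3333 185.    ] [ 0.546  -0.1227  0.081 ] [ 0.5428 -0.1121  0.0931]
wrist [310 331  15  27 340] [316.9088 344.3618] [ 0.5631 -0.1267  0.09  ] [ 0.5502 -0.1239  0.1062]
```

View pics/c3.png

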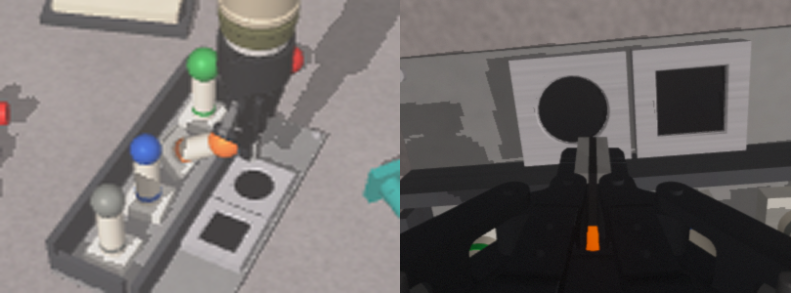

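The side view shows the fingertips against the orange head, with the punch rising. Continuing along the arc.

play_rows(steps=[{"claw":255,"dp":[-0.003,0,-0.002],"angular":[0,0,0]},{"claw":255,"dp":[-0.003,0,-0.002],"angular":[0,0,0]},{"claw":255,"dp":[-0.003,0,-0.0015],"angular":[0,0,0]},{"claw":255,"dp":[-0.003,0,-0.0015],"angular":[0,0,0]},{"claw":255,"dp":[-0.003,0,-0.0015],"angular":[0,0,0]},{"claw":255,"dp":[-0.003,0,-0.001],"angular":[0,0,0]},{"claw":255,"dp":[0,0,0],"angular":[0,0,0]},{"claw":255,"dp":[0,0,0],"angular":[0,0,0]}])

```text
clock: 4.3
tcp_pos: [0.5408, -0.1217, 0.0978]
orientation: [0.0, 0.104, 0.995, 0.0]
wrist_force: [-1.0, -0.4, 0.4]
finger_gap: 0.0005
```

```bash
python3 - <<'E'
from h import *
np.set_printoptions(precision=4,suppress=True)
snap('side','s3');orange('side','s3',(280,150,380,210),.1)
a=cv2.imread('pics/s3.png')[130:240,240:390]
cv2.imwrite('pics/c4.png',cv2.resize(a,(600,440),interpolation=cv2.INTER_CUBIC))
E
```

```text
side [314 176   9   8  33] [317.3333 180.5152] [ 0.5682 -0.1147  0.1   ] [ 0.5672 -0.1119  0.1032]
```

View pics/c4.png

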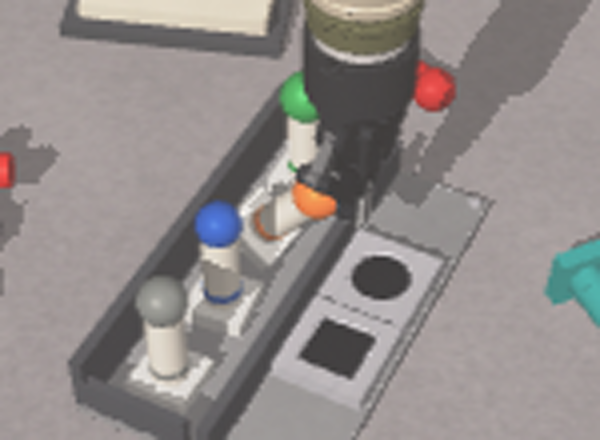

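The side view shows the punch about 50° up at (310,200), still on the finger. Continuing.

play_rows(steps=[{"claw":255,"dp":[-0.003,0,-0.0013],"angular":[0,0,0]},{"claw":255,"dp":[-0.003,0,-0.001],"angular":[0,0,0]},{"claw":255,"dp":[-0.003,0,-0.001],"angular":[0,0,0]},{"claw":255,"dp":[-0.003,0,-0.0005],"angular":[0,0,0]},{"claw":255,"dp":[0,0,0],"angular":[0,0,0]},{"claw":255,"dp":[0,0,0],"angular":[0,0,0]},{"claw":255,"dp":[0,0,0],"angular":[0,0,0]},{"claw":255,"dp":[0,0,0],"angular":[0,0,0]}])

```text
clock: 5.02
tcp_pos: [0.5521, -0.124, 0.1015]
orientation: [-0.0, 0.104, 0.995, 0.0]
wrist_force: [-0.4, -0.3, 0.2]
finger_gap: -0.0004
```

```bash
python3 - <<'E'
from h import *
np.set_printoptions(precision=4,suppress=True)
snap('side','s4');orange('side','s4',(260,140,380,210),.103)
E
```

```text
side [293 161  10  11  56] [297.5179 166.125 ] [ 0.6419 -0.1473  0.103 ] [ 0.6358 -0.1327  0.1185]
```

The head moved forward and dropped upright; force is back near zero. Backing off, rising, and heading to the blank while opening.

play_rows(steps=[{"claw":255,"dp":[0.01,0,0],"angular":[0,0,0]},{"claw":255,"dp":[0.01,0,-0.02],"angular":[0,0,0]},{"claw":255,"dp":[0,0,-0.03],"angular":[0,0,0]},{"claw":255,"dp":[0,0,-0.03],"angular":[0,0,0]},{"claw":255,"dp":[0,0,-0.03],"angular":[0,0,0]},{"claw":0,"dp":[0,0,-0.03],"angular":[0,0,0]},{"claw":0,"dp":[0.0107,0.0363,0],"angular":[0,0,0]},{"claw":0,"dp":[0.0107,0.0363,0],"angular":[0,0,0]}])

```text
clock: 5.73
tcp_pos: [0.5283, -0.0457, 0.244]
orientation: [0.003, 0.106, 0.994, -0.0]
wrist_force: [0.6, -0.5, -1.0]
finger_gap: 0.0357
```

play_rows(steps=[{"claw":0,"dp":[0.0107,0.0363,0],"angular":[0,0,0]},{"claw":0,"dp":[0.0107,0.0363,0],"angular":[0,0,0]},{"claw":0,"dp":[0.0107,0.0363,0],"angular":[0,0,0]},{"claw":0,"dp":[0.0107,0.0363,0],"angular":[0,0,0]},{"claw":0,"dp":[0.0107,0.0363,0],"angular":[0,0,0]},{"claw":0,"dp":[0.0107,0.0363,0],"angular":[0,0,0]},{"claw":0,"dp":[0.0107,0.0363,0],"angular":[0,0,0]},{"claw":0,"dp":[0.0107,0.0363,0],"angular":[0,0,0]}])

```text
clock: 6.4
tcp_pos: [0.5023, 0.259, 0.2417]
orientation: [0.0, 0.104, 0.995, 0.0]
wrist_force: [1.2, -0.3, 0.0]
finger_gap: 0.0853
```

play_rows(steps=[{"claw":0,"dp":[0.0107,0.0363,0],"angular":[0,0,0]},{"claw":0,"dp":[0,0,0],"angular":[0,0,0]},{"claw":0,"dp":[0,0,0],"angular":[0,0,0]},{"claw":0,"dp":[0,0,0],"angular":[0,0,0]},{"claw":0,"dp":[0,0,0],"angular":[0,0,0]},{"claw":0,"dp":[0,0,0],"angular":[0,0,0]},{"claw":0,"dp":[0,0,0],"angular":[0,0,0]},{"claw":0,"dp":[0,0,0],"angular":[0,0,0]}])

```text
clock: 7.07
tcp_pos: [0.5003, 0.2939, 0.2418]
orientation: [0.0, 0.105, 0.995, 0.0]
wrist_force: [1.4, 0.8, 0.4]
finger_gap: 0.0855
```

```bash
python3 - <<'E'
from h import *
np.set_printoptions(precision=4,suppress=True)
snap('wrist','w5');snap('top','t5')
print(env.get_state()['tcp_pos'],env.get_state()['orientation'])
orange('top','t5',(330,130,400,225),.103)
rgb=np.load('pics/w5.npz')['p'];hsv=cv2.cvtColor(rgb,cv2.COLOR_RGB2HSV);m=cv2.inRange(hsv,(14,100,80),(28,255,255))
k,l,s,c=cv2.connectedComponentsWithStats(m)
for i in range(1,k):
    if s[i,4]>100: print(s[i],c[i],pt('wrist','w5',*c[i],.032),pt('wrist','w5',*c[i]))
a=cv2.imread('pics/t5.png')[130:245,275:435]
cv2.imwrite('pics/c5.png',np.hstack([cv2.resize(a,(400,288),interpolation=cv2.INTER_CUBIC),cv2.resize(cv2.imread('pics/w5.png')[60:348],(400,288))]))
E
```

```text
[0.5002 0.2943 0.2418] [0.0001 0.1043 0.9945 0.0001]
top [366 150  17  16 196] [374.3367 157.6633] [ 0.6287 -0.143   0.103 ] [ 0.623  -0.1407  0.1198]
[ 305  185   39   39 1183] [324.0972 203.7303] [0.5339 0.2945 0.032 ] [0.5344 0.2944 0.0305]
```

View pics/c5.png

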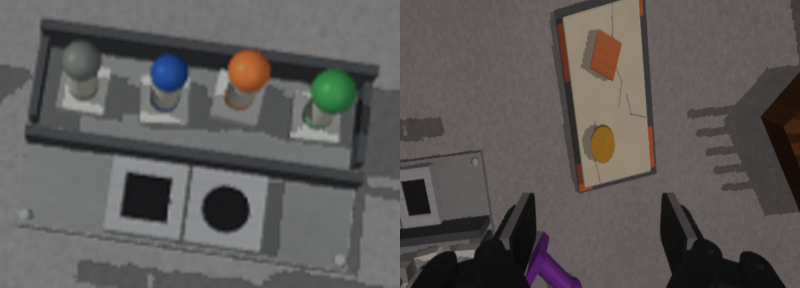

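Top crop: the orange punch stands upright between blue and green, head at crop (248,70). Wrist: the brass disc is at (602,145) between the open fingers' sides, and the copper square is well away. Descending.

play_rows(steps=[{"claw":0,"dp":[-0.033,0.007,0],"angular":[0,0,0]},{"claw":0,"dp":[0,0,0.036],"angular":[0,0,0]},{"claw":0,"dp":[0,0,0.036],"angular":[0,0,0]},{"claw":0,"dp":[0,0,0.036],"angular":[0,0,0]},{"claw":0,"dp":[0,0,0.036],"angular":[0,0,0]},{"claw":0,"dp":[0,0,0.036],"angular":[0,0,0]},{"claw":0,"dp":[0,0,0.022],"angular":[0,0,0]},{"claw":0,"dp":[0,0,0.01],"angular":[0,0,0]}])

```text
clock: 7.83
tcp_pos: [0.531, 0.2937, 0.0256]
orientation: [-0.003, 0.104, 0.995, -0.001]
wrist_force: [0.1, 0.2, -0.4]
finger_gap: 0.0855
```

play_rows(force=40, steps=[{"claw":60,"dp":[0,0,0],"angular":[0,0,0]},{"claw":100,"dp":[0,0,0],"angular":[0,0,0]},{"claw":150,"dp":[0,0,0],"angular":[0,0,0]},{"claw":200,"dp":[0,0,0],"angular":[0,0,0]},{"claw":255,"dp":[0,0,0],"angular":[0,0,0]},{"claw":255,"dp":[0,0,0],"angular":[0,0,0]},{"claw":255,"dp":[0,0,0],"angular":[0,0,0]},{"claw":255,"dp":[0,0,0],"angular":[0,0,0]}])

```text
clock: 8.5
tcp_pos: [0.5356, 0.2957, 0.0324]
orientation: [0.002, 0.104, 0.995, 0.001]
wrist_force: [-1.2, -0.4, 7.3]
finger_gap: 0.0396
```

play_rows(steps=[{"claw":255,"dp":[0,0,-0.005],"angular":[0,0,0]},{"claw":255,"dp":[0,0,-0.01],"angular":[0,0,0]},{"claw":255,"dp":[0,0,-0.02],"angular":[0,0,0]},{"claw":255,"dp":[0,0,-0.03],"angular":[0,0,0]},{"claw":255,"dp":[0,0,-0.03],"angular":[0,0,0]},{"claw":255,"dp":[0,0,-0.03],"angular":[0,0,0]},{"claw":255,"dp":[0,0,0],"angular":[0,0,0]},{"claw":255,"dp":[0,0,0],"angular":[0,0,0]}])

```text
clock: 9.17
tcp_pos: [0.5352, 0.2957, 0.1579]
orientation: [0.003, 0.104, 0.995, 0.001]
wrist_force: [-0.5, -0.1, -2.3]
finger_gap: 0.0395
```

```bash
python3 - <<'E'
from h import *
np.set_printoptions(precision=4,suppress=True)
snap('wrist','w6');snap('side','s6');s=env.get_state();print(s['tcp_pos'],s['finger_gap'],s['wrist_force'])
c,M=T('side','s6');q=np.linalg.inv(M)@np.append(s['tcp_pos'],1);u=int(q[0]/q[2]*c['fx']+c['cx']);v=int(q[1]/q[2]*c['fy']+c['cy']);print(u,v)
a=cv2.imread('pics/s6.png')[max(0,v-50):v+50,u-70:u+70]
b=cv2.imread('pics/w6.png')[130:400,140:500]
cv2.imwrite('pics/c6.png',np.hstack([cv2.resize(a,(400,300),interpolation=cv2.INTER_CUBIC),cv2.resize(b,(400,300))]))
E
```

```text
[0.5332 0.2949 0.1544] 0.03986273675122608 [-1.0481  0.1453 -3.3268]
268 302
```

View pics/c6.png

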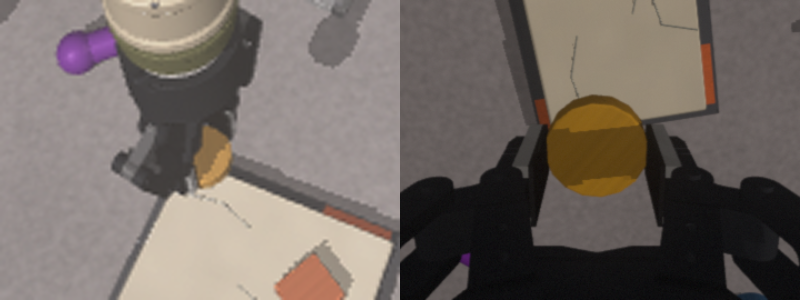

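The disc is held between the pads, at wrist crop (597,147). I measure its tilt and centre in the tool frame from depth.

```bash
cat > disc.py <<'E'
from h import *
import sys
np.set_printoptions(precision=4,suppress=True)
f=sys.argv[1];z=np.load(f'pics/{f}.npz');c=env.calibration('wrist');H=np.array(c['hand_eye'])
hsv=cv2.cvtColor(z['p'],cv2.COLOR_RGB2HSV);m=cv2.inRange(hsv,(14,100,40),(28,255,255))
k,l,s,cc=cv2.connectedComponentsWithStats(m);i=1+s[1:,4].argmax();print(s[i],cc[i])
v,u=np.nonzero((l==i)&(z['d']>0));d=z['d'][v,u]
P=np.c_[(u-c['cx'])/c['fx']*d,(v-c['cy'])/c['fy']*d,d]@H[:3,:3].T+H[:3,3]
ok=np.ones(len(P),bool)
for _ in range(8):
    A=np.c_[P[ok][:,:2],np.ones(ok.sum())];k3=np.linalg.lstsq(A,P[ok][:,2],rcond=None)[0];r=P[:,2]-np.c_[P[:,:2],np.ones(len(P))]@k3;ok=abs(r)<.0015
Q=P[ok];print('n',ok.sum(),len(P),'slopes deg',np.degrees(np.arctan(k3[:2])),'rms',r[ok].std())
lo,hi=Q.min(0),Q.max(0);print('lo',lo,'hi',hi,'ctr',(lo+hi)/2,'z at ctr',k3[2]+k3[:2]@((lo+hi)/2)[:2])
E
python3 disc.py w6; python3 -c "
from h import *
z=np.load('pics/w6.npz');print(z['tp'],z['q'])"
```

```text
[ 272  215   91   92 6650] [316.7558 261.1792]
n 6045 6626 slopes deg [-0.1242  0.2118] rms 0.0005687039967617844
lo [-0.0211 -0.0202 -0.    ] hi [0.0206 0.0196 0.003 ] ctr [-0.0002 -0.0003  0.0015] z at ctr 0.0014898057961972371
[0.53523024 0.29572677 0.15794671] [0.00255155 0.10364265 0.99461037 0.00138244]
```

```bash
python3 - <<'E'
from h import *
np.set_printoptions(precision=3,suppress=True)
z=np.load('pics/w6.npz');c=env.calibration('wrist');H=np.array(c['hand_eye']);d=z['d']
v,u=np.mgrid[0:400,0:640];P=np.stack([(u-c['cx'])/c['fx']*d,(v-c['cy'])/c['fy']*d,d],-1)@H[:3,:3].T+H[:3,3]
ok=(d>0)&(abs(P[...,0])<.02)&(abs(P[...,1])>.0205)&(abs(P[...,1])<.045)
for sg in(-1,1):
    q=P[ok&(P[...,1]*sg>0)&(P[...,2]<.03)];print(sg,len(q),'z pct',np.percentile(q[:,2],[50,90,97,99.5,100]),'y',q[:,1].min(),q[:,1].max())
E
```

```text
-1 8006 z pct [-0.048 -0.024 -0.007  0.     0.003] y -0.044999757368067723 -0.020500759923969988
1 7953 z pct [-0.048 -0.026 -0.008  0.     0.004] y 0.020502046033252137 0.04499831302671703
```

The disc is flat in the jaws and centred on the TCP to within 0.5 mm, with the tips about 3 mm below its top face. Moving to a view pose in front of the recess.

play_rows(steps=[{"claw":255,"dp":[0,0,-0.015],"angular":[0,0,0]},{"claw":255,"dp":[-0.0023,-0.018,-0.015],"angular":[0,0,0]},{"claw":255,"dp":[-0.0023,-0.03,-0.013],"angular":[0,0,0]},{"claw":255,"dp":[-0.0023,-0.035,0],"angular":[0,0,0]},{"claw":255,"dp":[-0.0023,-0.035,0],"angular":[0,0,0]},{"claw":255,"dp":[-0.0023,-0.035,0],"angular":[0,0,0]},{"claw":255,"dp":[-0.0023,-0.035,0],"angular":[0,0,0]},{"claw":255,"dp":[-0.0023,-0.035,0],"angular":[0,0,0]}])

```text
clock: 9.93
tcp_pos: [0.5016, 0.0721, 0.1959]
orientation: [-0.002, 0.103, 0.995, -0.0]
wrist_force: [1.3, -0.5, -2.1]
finger_gap: 0.0396
```

play_rows(steps=[{"claw":255,"dp":[-0.0023,-0.035,0],"angular":[0,0,0]},{"claw":255,"dp":[-0.0023,-0.035,0],"angular":[0,0,0]},{"claw":255,"dp":[-0.0023,-0.035,0],"angular":[0,0,0]},{"claw":255,"dp":[-0.0023,-0.035,0],"angular":[0,0,0]},{"claw":255,"dp":[-0.0023,-0.035,0],"angular":[0,0,0]},{"claw":255,"dp":[0,-0.021,0],"angular":[0,0,0]},{"claw":255,"dp":[0,0,0],"angular":[0,0,0]},{"claw":255,"dp":[0,0,0],"angular":[0,0,0]}])

```text
clock: 10.6
tcp_pos: [0.473, -0.1212, 0.1961]
orientation: [-0.002, 0.105, 0.994, 0.001]
wrist_force: [-0.7, -0.0, -1.7]
finger_gap: 0.0398
```

```bash
cat > hole.py <<'E'
from h import *
import sys
np.set_printoptions(precision=4,suppress=True)
tp=[];rel=[]
for k in range(6):
    f=f'{sys.argv[1]}_{k}';p,d=snap('wrist',f);z=np.load(f'pics/{f}.npz');c,M=T('wrist',f)
    g=p.max(2);m=(g<45).astype(np.uint8)*255;m[250:]=0
    n,l,s,cc=cv2.connectedComponentsWithStats(m)
    b=[i for i in range(1,n) if 800<s[i,4]<4000 and .85<s[i,2]/s[i,3]<1.2 and s[i,4]/(s[i,2]*s[i,3])<.87]
    tp.append(z['tp']);Rm=R.from_quat(z['q'][[1,2,3,0]]).as_matrix()
    for i in b:
        w=pt('wrist',f,*cc[i],.022);rel.append(Rm.T@(w-z['tp']));print(s[i],cc[i],w,rel[-1])
print('tcp',np.mean(tp,0),np.std(tp,0),'rel',np.mean(rel,0))
E
python3 hole.py w7; python3 disc.py w7_5
```

```text
tcp [ 0.4736 -0.12    0.1967] [0.0004 0.0006 0.0004] rel nan
[ 272  215   91   93 6687] [316.7286 261.2132]
n 6040 6662 slopes deg [-0.19    0.1287] rms 0.0005757800833539448
lo [-0.0212 -0.0203 -0.0001] hi [0.0204 0.0196 0.003 ] ctr [-0.0004 -0.0003  0.0015] z at ctr 0.0014434673009497702
  return _methods._mean(a, axis=axis, dtype=dtype,
  ret = ret.dtype.type(ret / rcount)
```

Threshold missed; check the dark blobs in the saved frame.

```bash
python3 - <<'E'
from h import *
np.set_printoptions(precision=4,suppress=True)
f='w7_5';p=np.load(f'pics/{f}.npz')['p'];g=p.max(2)
for t in(35,45,60,75):
    n,l,s,c=cv2.connectedComponentsWithStats(((g<t)*255).astype(np.uint8))
    print(t,[(s[i].tolist(),c[i].round(1).tolist()) for i in range(1,n) if s[i,4]>400])
cv2.imwrite('pics/c7.png',p[100:330,160:480,::-1])
E
```

```text
35 [([371, 200, 44, 42, 1619], [393.0, 220.5]), ([0, 243, 637, 157, 46453], [318.9, 349.7])]
45 [([371, 199, 44, 43, 1754], [392.9, 220.3]), ([0, 242, 638, 158, 49633], [323.8, 345.4])]
60 [([371, 199, 44, 44, 1787], [392.8, 220.2]), ([0, 242, 640, 158, 50773], [324.9, 344.7])]
75 [([192, 167, 318, 26, 479], [349.4, 179.4]), ([370, 198, 46, 46, 1855], [392.8, 220.2]), ([0, 238, 640, 162, 53450], [328.7, 341.7]), ([560, 266, 72, 59, 2070], [594.4, 291.6])]
```

View pics/c7.png

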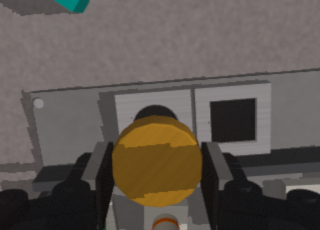

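The disc covers the round recess here, but the square recess at (392.8,220.2) and the top arc of the round one are visible. The round recess centre is 76 mm from the square centre along station −y.

```bash
python3 - <<'E'
from h import *
np.set_printoptions(precision=4,suppress=True)
W=[];TP=[];Y=[]
for k in range(6):
    f=f'w7_{k}';z=np.load(f'pics/{f}.npz');g=z['p'].max(2);m=((g<60)*255).astype(np.uint8)
    n,l,s,c=cv2.connectedComponentsWithStats(m);i=[i for i in range(1,n) if 1500<s[i,4]<2200][0]
    q=cv2.findContours((l==i).astype(np.uint8),0,1)[0][0][:,0]
    X=np.array([pt('wrist',f,*a,.024)[:2] for a in q]).astype(np.float32);r=cv2.minAreaRect(X*1000);a=(r[2]+45)%90-45
    W.append(np.array(r[0])/1000);Y.append(a);TP.append(z['tp'])
    # arc of round hole
    if k==5:
        pts=[]
        for u in range(298,334,2):
            col=g[190:250,u]; j=np.nonzero(col<60)[0]
            if len(j): pts.append(pt('wrist',f,u,190+j[0],.024)[:2])
        P=np.array(pts)
        from scipy.optimize import least_squares
        s=least_squares(lambda c:np.hypot(*(P-c).T)-.0235,[.518,-.13]);print('arc ctr',s.x,s.fun.std(),len(P))
w=np.mean(W,0);y=np.radians(np.mean(Y));print('sq',w,np.std(W,0),r[1],'yaw',np.degrees(y),np.std(Y))
for yy in(y,np.radians(-7)):print('hole',w+.076*np.array([np.sin(yy),-np.cos(yy)]))
print(np.mean(TP,0))
E
```

```text
arc ctr [ 0.5201 -0.1307] 0.00032435993501913474 18
sq [ 0.5273 -0.0559] [0.     0.0001] (41.651424407958984, 42.38120651245117) yaw -7.351309458414714 0.08154195349177702
hole [ 0.5176 -0.1312]
hole [ 0.518  -0.1313]
[ 0.4736 -0.12    0.1967]
```

play_rows(steps=[{"claw":255,"dp":[-0.0229,-0.0008,0],"angular":[0,0,0]},{"claw":255,"dp":[-0.0228,-0.0008,0],"angular":[0,0,0]},{"claw":255,"dp":[0,0,0.036],"angular":[0,0,0]},{"claw":255,"dp":[0,0,0.036],"angular":[0,0,0]},{"claw":255,"dp":[0,0,0.036],"angular":[0,0,0]},{"claw":255,"dp":[0,0,0.03],"angular":[0,0,0]},{"claw":255,"dp":[0,0,0.012],"angular":[0,0,0]},{"claw":255,"dp":[0,0,0],"angular":[0,0,0]}])

```text
clock: 11.57
tcp_pos: [0.5159, -0.1295, 0.0439]
orientation: [-0.003, 0.103, 0.995, 0.001]
wrist_force: [-0.2, 0.6, -1.9]
finger_gap: 0.0395
```

play_rows(steps=[{"claw":255,"dp":[0,0,0],"angular":[0,0,0]},{"claw":255,"dp":[0,0,0],"angular":[0,0,0]},{"claw":255,"dp":[0,0,0.003],"angular":[0,0,0]},{"claw":255,"dp":[0,0,0.002],"angular":[0,0,0]},{"claw":255,"dp":[0,0,0.002],"angular":[0,0,0]},{"claw":255,"dp":[0,0,0],"angular":[0,0,0]},{"claw":255,"dp":[0,0,0],"angular":[0,0,0]},{"claw":255,"dp":[0,0,0],"angular":[0,0,0]}])

```text
clock: 12.23
tcp_pos: [0.5187, -0.1317, 0.0408]
orientation: [0.0, 0.104, 0.995, 0.0]
wrist_force: [-0.9, 1.4, -1.4]
finger_gap: 0.0395
```

```bash
python3 - <<'E'
from h import *
np.set_printoptions(precision=4,suppress=True)
a=[];F=[]
for k in range(5):
    snap('wrist',f'w8_{k}');s=env.get_state();a.append(s['tcp_pos']);F.append(s['wrist_force'])
print(np.mean(a,0),np.std(a,0),np.mean(F,0))
E
python3 disc.py w8_4
```

```text
[ 0.5187 -0.1317  0.0407] [0. 0. 0.] [ 0.2827  0.2063 -1.4145]
[ 271  215   92   92 6736] [316.7319 260.7512]
n 6050 6707 slopes deg [-0.0763  0.1657] rms 0.0005635903451144476
lo [-0.0212 -0.0202 -0.0001] hi [0.0203 0.0196 0.003 ] ctr [-0.0004 -0.0003  0.0014] z at ctr 0.0014453737706097921
```

play_rows(steps=[{"claw":255,"dp":[0.0008,0.0005,0],"angular":[0,0,0]},{"claw":255,"dp":[0,0,0.002],"angular":[0,0,0]},{"claw":255,"dp":[0,0,0.0015],"angular":[0,0,0]},{"claw":255,"dp":[0,0,0.001],"angular":[0,0,0]},{"claw":255,"dp":[0,0,0.001],"angular":[0,0,0]},{"claw":255,"dp":[0,0,0],"angular":[0,0,0]},{"claw":255,"dp":[0,0,0],"angular":[0,0,0]},{"claw":255,"dp":[0,0,0],"angular":[0,0,0]}])

```text
clock: 13.15
tcp_pos: [0.518, -0.131, 0.0351]
orientation: [0.0, 0.104, 0.995, 0.0]
wrist_force: [-0.6, 0.2, -0.9]
finger_gap: 0.0395
```

play_rows(steps=[{"claw":255,"dp":[0,0,0.0005],"angular":[0,0,0]},{"claw":255,"dp":[0,0,0.0005],"angular":[0,0,0]},{"claw":255,"dp":[0,0,0.0005],"angular":[0,0,0]},{"claw":255,"dp":[0,0,0],"angular":[0,0,0]},{"claw":255,"dp":[0,0,0],"angular":[0,0,0]},{"claw":255,"dp":[0,0,0],"angular":[0,0,0]},{"claw":255,"dp":[0,0,0],"angular":[0,0,0]},{"claw":255,"dp":[0,0,0],"angular":[0,0,0]}])

```text
clock: 13.82
tcp_pos: [0.518, -0.131, 0.0336]
orientation: [0.0, 0.104, 0.995, 0.0]
wrist_force: [0.1, -0.1, -0.9]
finger_gap: 0.0396
```

play_rows(steps=[{"claw":255,"dp":[0,0,0.0005],"angular":[0,0,0]},{"claw":255,"dp":[0,0,0.0005],"angular":[0,0,0]},{"claw":255,"dp":[0,0,0],"angular":[0,0,0]},{"claw":255,"dp":[0,0,0],"angular":[0,0,0]},{"claw":255,"dp":[0,0,0],"angular":[0,0,0]},{"claw":255,"dp":[0,0,0],"angular":[0,0,0]},{"claw":255,"dp":[0,0,0],"angular":[0,0,0]},{"claw":255,"dp":[0,0,0],"angular":[0,0,0]}])

```text
clock: 14.48
tcp_pos: [0.518, -0.131, 0.0334]
orientation: [0.0, 0.104, 0.995, -0.0]
wrist_force: [-1.6, 0.7, 5.0]
finger_gap: 0.04
```

Contact (5 N) came at TCP z 0.0334, which is the height predicted for the recess floor. On the tile face it would have been 0.0364. Releasing gently and rising.

play_rows(force=20, steps=[{"claw":120,"dp":[0,0,-0.0005],"angular":[0,0,0]},{"claw":110,"dp":[0,0,0],"angular":[0,0,0]},{"claw":90,"dp":[0,0,0],"angular":[0,0,0]},{"claw":70,"dp":[0,0,0],"angular":[0,0,0]},{"claw":60,"dp":[0,0,0],"angular":[0,0,0]},{"claw":60,"dp":[0,0,0],"angular":[0,0,0]},{"claw":60,"dp":[0,0,0],"angular":[0,0,0]},{"claw":60,"dp":[0,0,-0.005],"angular":[0,0,0]}])

```text
clock: 15.15
tcp_pos: [0.5172, -0.1307, 0.0374]
orientation: [-0.001, 0.104, 0.995, 0.0]
wrist_force: [0.1, 0.8, 0.4]
finger_gap: 0.0648
```

play_rows(steps=[{"claw":60,"dp":[0,0,-0.02],"angular":[0,0,0]},{"claw":60,"dp":[0,0,-0.035],"angular":[0,0,0]},{"claw":60,"dp":[0,0,-0.035],"angular":[0,0,0]},{"claw":60,"dp":[0,0,-0.035],"angular":[0,0,0]},{"claw":60,"dp":[0,0,-0.035],"angular":[0,0,0]},{"claw":60,"dp":[0.04,0,0],"angular":[0,0,0]},{"claw":60,"dp":[0,0,0],"angular":[0,0,0]},{"claw":60,"dp":[0,0,0],"angular":[0,0,0]}])

```text
clock: 15.82
tcp_pos: [0.4774, -0.1222, 0.1991]
orientation: [0.0, 0.104, 0.995, -0.0]
wrist_force: [0.4, -0.1, 0.5]
finger_gap: 0.0654
```

```bash
python3 - <<'E'
from h import *
np.set_printoptions(precision=4,suppress=True)
snap('wrist','w9');snap('side','s9');f='w9';s=env.get_state();print(s['tcp_pos'],s['wrist_force'])
z=np.load('pics/w9.npz');hsv=cv2.cvtColor(z['p'],cv2.COLOR_RGB2HSV);m=cv2.inRange(hsv,(14,100,40),(28,255,255));m[300:]=0
k,l,st,c=cv2.connectedComponentsWithStats(m);i=1+st[1:,4].argmax();print(st[i],c[i],pt('wrist',f,*c[i],.033),pt('wrist',f,*c[i]))
cc,M=T('wrist',f);d=z['d'];def_=lambda u,v:(M@np.append(np.array([(u-cc['cx'])/cc['fx'],(v-cc['cy'])/cc['fy'],1])*d[v,u],1))[:3]
vv,uu=np.nonzero((l==i)&(d>0));P=np.array([def_(u,v) for u,v in zip(uu,vv)])
q=P[P[:,2]>np.median(P[:,2])-.004];A=np.c_[q[:,:2]-q[:,:2].mean(0),np.ones(len(q))];k3=np.linalg.lstsq(A,q[:,2],rcond=None)[0];print('slope deg',np.degrees(np.arctan(k3[:2])),'top z',k3[2])
orange('side','s9',(250,140,380,210),.103)
a=cv2.imread('pics/s9.png')[130:240,240:390];b=cv2.imread('pics/w9.png')[120:340,180:480]
cv2.imwrite('pics/c9.png',np.hstack([cv2.resize(a,(400,293),interpolation=cv2.INTER_CUBIC),cv2.resize(b,(400,293))]))
E
```

```text
[ 0.4793 -0.123   0.1987] [ 0.6422 -0.1073 -0.2913]
[ 295  202   45   44 1536] [316.6289 223.3685] [ 0.5159 -0.1308  0.033 ] [ 0.5162 -0.1308  0.032 ]
slope deg [ 0.4897 -0.0696] top z 0.03188342928788019
side [297 163  10   5  12] [301.3333 164.8333] [ 0.6333 -0.1562  0.103 ] [ 0.6274 -0.1419  0.1181]
side [297 168  11   6  20] [302.05 171.6 ] [ 0.6212 -0.1306  0.103 ] [ 0.619  -0.1252  0.1088]
```

View pics/c9.png

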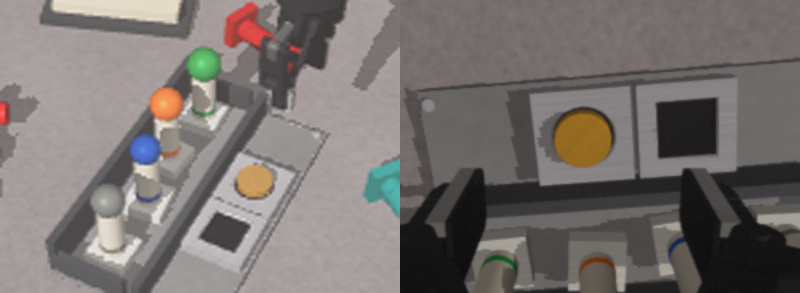

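The disc sits in the round recess with the dark rim visible around it, and the four punches stand upright in a row. Handing in.

```bash
python3 -c "
from h import *
print(env.hand_in())"
```

```text
the job is handed in; nothing more can be done
None
```

Both parts of the job are done and handed in at about 16 s on the robot's clock, well under the 61 s limit.

- **Punch:** I pushed the orange-headed punch up by its head with the closed fingertips until it dropped onto its foot, without lifting it out of the lane. The last side view shows all four punches upright. The orange one is between blue and green, about 10 mm further towards the back wall than its neighbours.
- **Blank:** I laid the round brass blank in the round recess. Contact came at the height expected for the recess floor, not the tile face. Afterwards depth showed it flat to about 0.5°, with its top at 32 mm against 33 expected and the gap visible around it. It would read 36 mm on the tile face.
- **Other objects:** I did not touch the other punches, the square blank or the coloured look-alikes.
- **Disagreements:**
  - The gripper read 39.6 mm on the 42 mm blank.
  - Estimates of the recess centre varied by about 2 mm.
  - The wrist force read about 7 N while gripping the blank on the board, and I did not find the cause.

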